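# Clamp a dowel in the V-block with the over-centre lever

## Task

Lower the round dowel into the two V supports of the holding fixture and slide it along them until it bears snugly, but without ramming, against the sprung rubber end stop. Then push the red hold-down lever over its centre point and take your hand away, so that its own spring snaps it down and clamps the dowel, still against the stop; never press the lever down onto the dowel yourself, do not drop the dowel, and leave the other tools where they are.

Things in the scene. Friction and masses are not known exactly. Their poses are not given: they have to be found in the camera images.
- dowel: plain round brown wooden dowel, 200 mm long, 36 mm diameter, about 0.14 kg. Origin at its middle on its axis, y along it (it may be rolled about y). It starts on a low wooden rest at the right of the bench, axis 30 mm above the bench; the rest is only 28 mm wide, so the full diameter can be gripped from above
- fixture: plywood base 120 x 225 x 12 mm screwed to the bench on the left, with two 90-degree wooden V supports, an end stop at the -y end and a red lever. Origin on the bench top, y along the Vs. The V supports stand at y = -78 and +65 mm, each 20 mm thick along y, 60 mm wide, tops at z = 56 mm. Between them (y -68 to +55) fingers can reach down beside the dowel to z = 15 mm
- v_line (a point): point on the axis that a seated dowel takes: above the fixture's origin, 60 mm over the bench (axes as the fixture's). A seated dowel lies along y through it and overlaps both Vs
- end_stop: steel bracket at the -y end, plate at y = -140 to -130 mm (its frame is the fixture's). A screw through it carries a black rubber nose, 20 mm diameter, on the V axis. The nose's face stands between y = -110 and -94 mm as set, with no reading: find it by touch. The nose is sprung: gives 5 mm, 0.3 to 1.3 N, then is solid. Snug = over 0.8 N; Vs' friction then holds the dowel. Over 20 N is ramming
- lever (a joint): red hold-down lever, rad: 0 parked open (leaning 25 degrees past upright to -x), 2.01 down on a seated dowel, 2.10 with none. Turns about the fixture's y through point pivot. Its spring resists with 8 to 12 N at the handle, falling to nothing at about 1.0 rad; short of that it springs back, beyond it runs on by itself. Past 1.75 rad hands must not press it
- pivot (a point): axis of the lever's hinge, at fixture x = -42, y = -85, z = 90 mm
- handle (a point): axis of the lever's black round handle, 16 mm diameter, parallel to the fixture's y, 120 mm from the pivot, sticking out 50 mm from the lever in -y; this point is 30 mm out from the lever's mid-plane. Parked at fixture x = -93, y = -115, z = 199 mm; pushed towards +x it goes over the top (z = 210) and down in an arc to x = +78, z = 90 mm
- sanding_block: cork sanding block, 66 x 112 x 31 mm, bystander; origin at the centre of its underside
- block_2: dark hardwood offcut, 50 x 75 x 30 mm, bystander; origin at the centre of its underside

How it is judged:
On the way, in this order (a step that is already met when the one before it is completed fails the run):
1. the dowel lies in both Vs and presses the end stop with more than 0.8 N, the lever still open (x of dowel in the frame of fixture between -0.004 and 0.004 m and z of dowel in the frame of fixture between 0.056 and 0.064 m and angle between the y axis of dowel and the y axis of fixture, either way round below 0.05 rad and contact force between dowel and end_stop above 0.8 N and value of joint lever below 0.5 rad), for 0.1 s.
2. the lever has snapped over and down onto the dowel (value of joint lever above 1.93 rad and contact force between dowel and lever above 8 N), for 0.2 s.
At the end, for the whole second after the job is handed in: The dowel rests in both Vs (axis within 4 mm of the V line and of its seated height, within 0.05 rad of it), its end still touches the end stop's nose (over 0.1 N), the lever is down on it (1.93 to 2.06 rad) and clamps it with over 8 N, all at rest (all of step 2 and x of dowel in the frame of fixture between -0.004 and 0.004 m and z of dowel in the frame of fixture between 0.056 and 0.064 m and angle between the y axis of dowel and the y axis of fixture, either way round below 0.05 rad and value of joint lever below 2.06 rad and contact force between dowel and end_stop above 0.1 N and linear speed of dowel below 0.02 m/s).
It fails at once if the fingers press the lever (over 2 N) once it is past 1.75 rad, instead of leaving it to its spring (value of joint lever above 1.75 rad and contact force between the fingers and lever above 2 N).
It fails at once if the dowel is rammed against the end stop with over 20 N (contact force between dowel and end_stop above 20 N).
It fails at once if the dowel is dropped: it moves faster than 0.5 m/s out of the fingers (linear speed of dowel above 0.5 m/s and contact force between the fingers and dowel below 0.05 N).
It fails at once if the sanding block or the hardwood offcut is shoved more than 30 mm (distance of any of sanding_block, block_2 from where it was at the start of the episode above 0.03 m).
It also fails if it takes over 72 s, if anything falls off the work surface, if the arm or the gripper's body presses on something with over 40 N, if the wrist force passes 120 N, or if a joint passes its speed limit or range.

## Robot

A 7-joint arm with a two-finger parallel gripper is mounted at the origin on a cart in front of the work surface, level with it; the furniture and walls round the work are solid. World frame = base frame: x ahead of the robot, y to its left, z up, the work surface at z = 0. Lengths are in m, angles in rad, forces in N, time in s.
With the tool pointing down it reaches from about 0.35 to 0.9 m from the base axis. Payload 19.9 kg.
Tool frame: the origin (TCP) lies between the finger pads; the fingertips stand 19 mm ahead of it and the grasp point (between the pads) is the TCP; z points along the fingers, y is the direction in which the jaws open and shut (so a half turn about z gives the same grasp; the last joint's range is limited). The gripper opens to 94 mm and grips with 3 to 60 N. Pads are 16 mm wide; open, the fingers measure 119 mm over their backs; the gripper's body (75 mm by 177 mm) begins 78 mm behind the grasp point.
Start: joints at [-1.268, 0.417, -0.01, 1.614, 0.005, 1.111, -0.053], TCP at [0.211, 0.588, 0.224] pointing down, gripper open.
Joint ranges: [-2.81, 2.81], [-0.39, 2.02], [-1.27, 1.25], [0.06, 2.57], [-1.19, 4.33], [0.19, 2], [-2.82, 2.82]. Speed limits (rad/s): [1.89, 1.89, 2.39, 2.39, 3.01, 3.01, 3.01].

## Interface

Orientations are given as a 3x3 rotation matrix whose columns are the frame's x, y, z axes.
In Python, from rig import robot gives the robot as it stands. Calls block until the motion is done:
- robot.move_ptp(position, orientation): joint-space move of the TCP to a pose.
- robot.move_linear(position, velocity=0.15, frame=None, threshold=None): straight line of the TCP; frame=None keeps the orientation; velocity is the mean speed in m/s. With threshold (N) it stops when the force on the tool has changed by that much, and returns True; else False.
- robot.goto_joints(angles): joint-space move.
- robot.gripper_to(opening): finger opening in m; the grip force is fixed at half the most; returns when the fingers have stopped.
- robot.pause(seconds).
- robot.ik(position, orientation): joint angles nearest the present ones, or None.
- robot.get_state(): the state.
- robot.grab_frame(name): name is "scene" or "top" or "wrist"; returns the picture (400x640x3 uint8, red, green, blue); there is no depth.
- robot.camera_info(name): a dict with "fx", "fy", "cx", "cy" (pixels), "rvec" (rotation vector, rad) and "tvec" (3), from world to camera coordinates, as OpenCV has them. Camera axes: x right, y down, z forward; pixel columns grow to the right and rows downward; lengths in m; the calibration is good to about 2 mm. A picture is of the moment at which its call begins: read the wrist's pose just before it. camera_info takes no time and is no camera call; for the wrist camera it gives the pose at the moment of the call.
A pose or a line that the arm cannot do raises robot.PlanningError and nothing moves.
- robot.sign_off(): hands the job in, once; it reports no verdict.
The state is a dict: "time": time; "qpos": joint angles; "joint_vel": joint speeds; "effort": joint torques, N m; "ee_pos": TCP position; "tool_rot": TCP orientation; "force": force on the tool from outside, world axes, zero at the start; "moment": the same for the moment, N m; "opening": finger opening in m.
Only numpy, scipy, OpenCV 4.12 (cv2) and the standard library are available. Lean on these libraries where they do the work, as an engineer would, in place of code of your own. Each camera call takes 0.05 s, during which the arm holds its last target.

## Working session

There is one attempt and no reset: what is moved stays moved. The work goes in short steps, each a Python script; the robot and the scene stay as the last script left them, time stands still between calls to the robot, and variables do not carry over. Pictures are saved under pics/ and viewed, and the job is handed in when it is done.

```bash
ls; mkdir -p pics; python3 - <<'E'
from rig import robot
import cv2,json
for n in ["scene","top","wrist"]:
    c=robot.camera_info(n); im=robot.grab_frame(n)
    cv2.imwrite(f"pics/{n}0.png",im[:,:,::-1]); print(n,c)
s=robot.get_state(); print(s)
E
```

```text
pics
scene {'fx': 486.9147030467977, 'fy': 486.9147030467977, 'cx': 314.3907135354661, 'cy': 203.24484563938498, 'rvec': array([ 2.3047    , -0.90098526,  0.32837806]), 'tvec': array([-0.3740432 ,  0.30328708,  1.58029379])}
top {'fx': 408.59655674512305, 'fy': 408.59655674512305, 'cx': 314.93476529955376, 'cy': 201.88542754950788, 'rvec': array([ 2.17845476, -2.22475452,  0.09396819]), 'tvec': array([-0.06770538,  0.45420486,  1.27383174])}
wrist {'fx': 334.38041420512195, 'fy': 334.38041420512195, 'cx': 317.45581364354297, 'cy': 203.42130798705776, 'rvec': array([-2.37856483, -1.67555031, -0.226564  ]), 'tvec': array([-0.62421288, -0.02793626,  0.39225232])}
{'time': 0.15, 'qpos': array([-1.26849916,  0.41783475, -0.01033465,  1.61400884,  0.00469905,
        1.110708  , -0.05297683]), 'joint_vel': array([-2.45290326e-04,  1.22748829e-05, -6.11017624e-04,  2.53254291e-04,
        3.71865688e-04, -1.20109609e-03, -1.81001087e-03]), 'effort': array([ 1.42028915e-03, -8.51540065e+01,  6.39903434e-01, -4.26139247e+01,
       -4.87267482e-02,  1.71681878e-02,  4.42094029e-05]), 'ee_pos': array([0.21056472, 0.58818104, 0.22398153]), 'tool_rot': array([[-9.41501533e-01,  3.37008604e-01, -2.53699558e-04],
       [ 3.37008694e-01,  9.41501105e-01, -8.99793591e-04],
       [-6.43797685e-05, -9.32656001e-04, -9.99999563e-01]]), 'force': array([ 0.08471016, -0.83238228,  0.15365555]), 'moment': array([-0.05592614,  0.01012664,  0.03936977]), 'opening': 0.09389198253296362}
```

View pics/scene0.png

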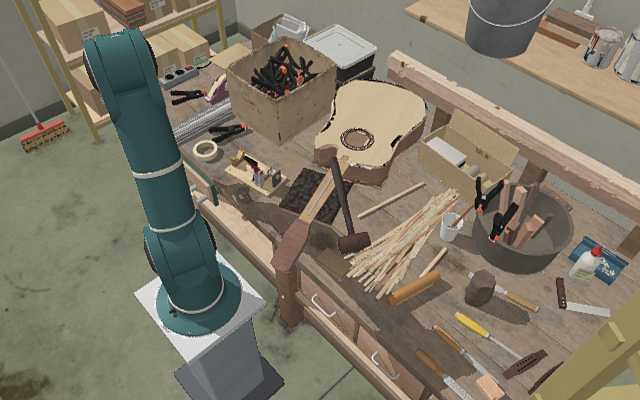

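View pics/top0.png

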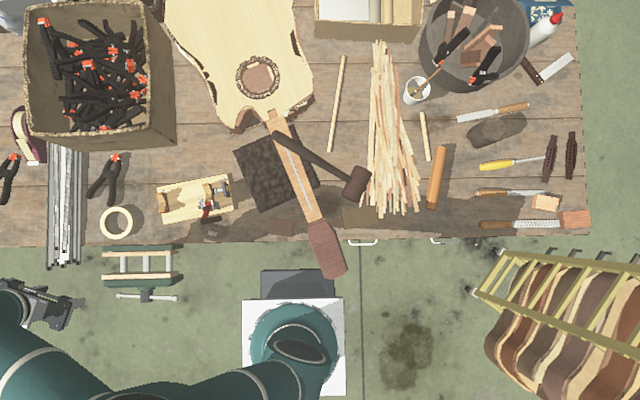

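View pics/wrist0.png

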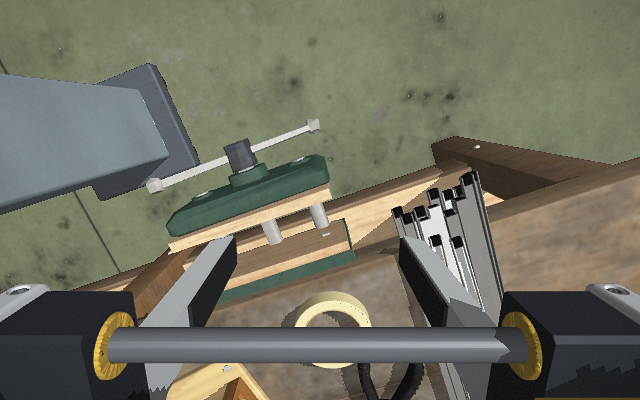

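```bash
cat > h.py <<'E'
import numpy as np,cv2
from rig import robot
from scipy.spatial.transform import Rotation as R
def cam(n): 
    c=robot.camera_info(n); return c
def proj(c,P):
    P=np.atleast_2d(np.array(P,float))
    K=np.array([[c['fx'],0,c['cx']],[0,c['fy'],c['cy']],[0,0,1]])
    return cv2.projectPoints(P,c['rvec'],c['tvec'],K,None)[0][:,0]
def ray(c,px):
    Rm=R.from_rotvec(c['rvec']).as_matrix()
    d=np.array([(px[0]-c['cx'])/c['fx'],(px[1]-c['cy'])/c['fy'],1.])
    o=-Rm.T@c['tvec']; d=Rm.T@d; return o,d/np.linalg.norm(d)
def plane(c,px,z):
    o,d=ray(c,px); return o+d*(z-o[2])/d[2]
def tri(views):
    A=np.zeros((3,3));b=np.zeros(3);rs=[]
    for c,px in views:
        o,d=ray(c,px);M=np.eye(3)-np.outer(d,d);A+=M;b+=M@o;rs.append((o,M))
    p=np.linalg.solve(A,b)
    return p,[np.linalg.norm(M@(p-o)) for o,M in rs]
E
python3 - <<'E'
from h import *
t=cv2.imread('pics/top0.png')
cv2.imwrite('pics/topA.png',cv2.resize(t[140:260,100:300],None,fx=4,fy=4,interpolation=cv2.INTER_CUBIC))
cv2.imwrite('pics/topB.png',cv2.resize(t[90:250,400:600],None,fx=3.7,fy=3.7,interpolation=cv2.INTER_CUBIC))
s=cv2.imread('pics/scene0.png')
cv2.imwrite('pics/scA.png',cv2.resize(s[110:230,190:390],None,fx=4,fy=4,interpolation=cv2.INTER_CUBIC))
c=cam('top')
for p in [(437,177),(442,147),(431,207),(496,128),(545,203)]: print(p,plane(c,p,.03).round(3))
for p in [(195,198),(207,205),(160,200),(235,195)]: print(p,plane(c,p,.03).round(3))
E
```

```text
(437, 177) [ 0.522 -0.463  0.03 ]
(442, 147) [ 0.618 -0.483  0.03 ]
(431, 207) [ 0.428 -0.44   0.03 ]
(496, 128) [ 0.676 -0.659  0.03 ]
(545, 203) [ 0.433 -0.803  0.03 ]
(195, 198) [0.471 0.294 0.03 ]
(207, 205) [0.449 0.258 0.03 ]
(160, 200) [0.467 0.402 0.03 ]
(235, 195) [0.478 0.171 0.03 ]
```

View pics/topA.png

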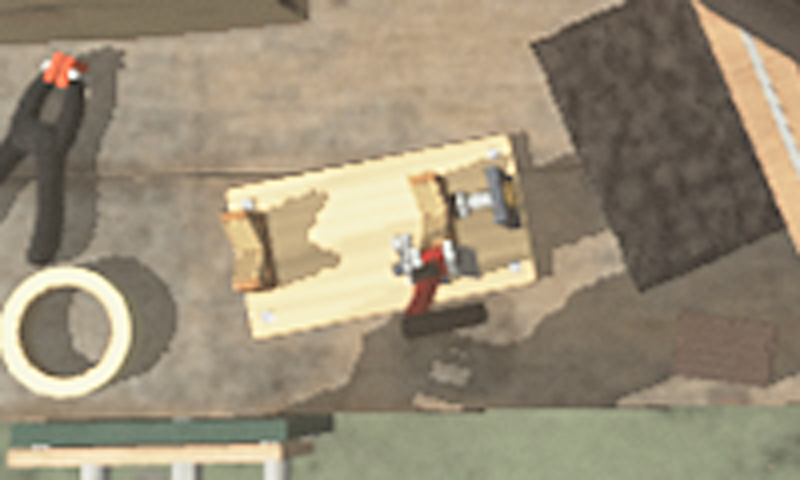

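View pics/topB.png

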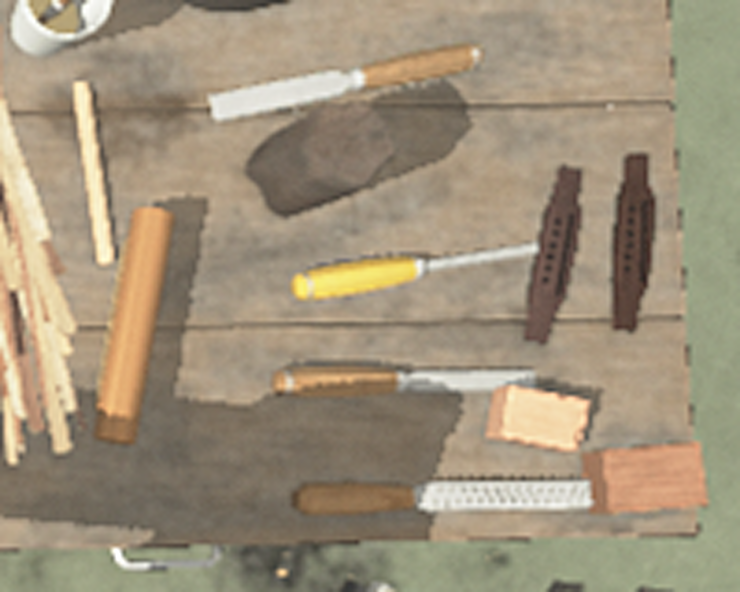

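View pics/scA.png

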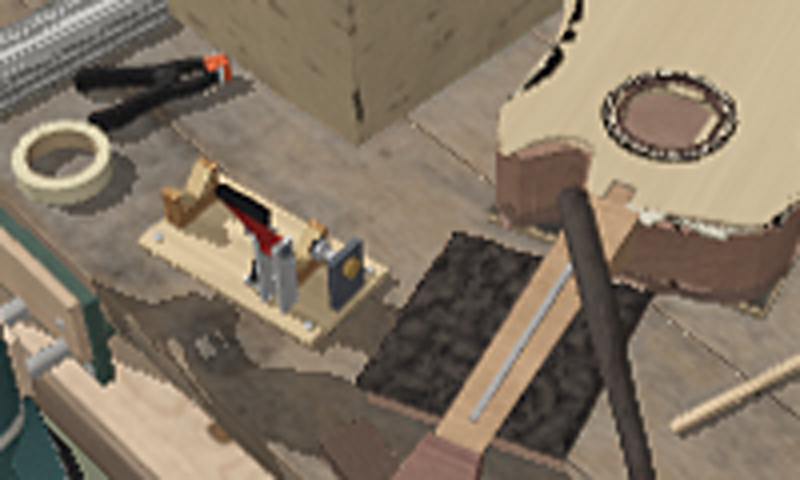

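```bash
cat >> h.py <<'E'
def down(yaw):  # tool y axis at angle yaw in world xy, z down
    y=np.array([np.cos(yaw),np.sin(yaw),0]);z=np.array([0,0,-1.]);return np.column_stack([np.cross(y,z),y,z])
E
python3 - <<'E'
from h import *
c=cam('wrist');o,d=ray(c,(320,200));s=robot.get_state()
T=s['tool_rot'];print('cam in tool',T.T@(o-s['ee_pos']),T.T@d)
ct=cam('top')
# base corners z=.012 from topA pixels/4+offset
for p in [(228,187),(510,133),(535,280),(255,338)]:
    print(plane(ct,(100+p[0]/4,140+p[1]/4),.012).round(4))
for yaw in (0,.2,np.pi+.2,-np.pi/2-.0,np.pi/2,-.2+np.pi/2):
  for P in ([.45,.3,.1],[.45,.3,.35],[.52,-.46,.05],[.52,-.46,.3]):
    q=robot.ik(P,down(yaw)); print(round(yaw,2),P,None if q is None else np.round(q,2))
E
```

```text
cam in tool [ 0.07846852  0.00018291 -0.16009822] [-0.25859982  0.00657941  0.96596213]
[0.5105 0.4175 0.012 ]
[0.5491 0.1969 0.012 ]
[0.4325 0.1784 0.012 ]
[0.3917 0.3964 0.012 ]
0 [0.45, 0.3, 0.1] [-0.92  0.44  0.34  1.94 -0.2   0.79 -0.47]
0 [0.45, 0.3, 0.35] [-0.97  0.17  0.37  1.67 -0.07  1.31 -0.58]
0 [0.52, -0.46, 0.05] [ 0.19  0.87  0.77  1.56 -0.69  1.    1.17]
0 [0.52, -0.46, 0.3] [ 0.06  0.71  1.08  1.35 -0.62  1.44  1.12]
0.2 [0.45, 0.3, 0.1] [-0.89  0.44  0.3   1.94 -0.18  0.79 -0.29]
0.2 [0.45, 0.3, 0.35] [-0.94  0.17  0.34  1.66 -0.06  1.31 -0.39]
0.2 [0.52, -0.46, 0.05] [ 0.28  0.82  0.62  1.56 -0.55  0.95  1.27]
0.2 [0.52, -0.46, 0.3] [ 0.06  0.71  1.08  1.35 -0.62  1.44  1.32]
3.34 [0.45, 0.3, 0.1] [-0.43  0.44 -0.26  1.92  0.15  0.8   2.57]
3.34 [0.45, 0.3, 0.35] [-0.56  0.17 -0.1   1.65  0.02  1.32  2.68]
3.34 [0.52, -0.46, 0.05] [ 0.05  1.04  1.08  1.56 -0.98  1.15 -1.6 ]
3.34 [0.52, -0.46, 0.3] [ 0.06  0.71  1.08  1.35 -0.62  1.44 -1.83]
-1.57 [0.45, 0.3, 0.1] [-1.12  0.49  0.59  1.94 -0.37  0.82 -1.89]
-1.57 [0.45, 0.3, 0.35] [-1.15  0.19  0.59  1.67 -0.11  1.31 -2.11]
-1.57 [0.52, -0.46, 0.05] [ 0.05  1.04  1.08  1.56 -0.98  1.15 -0.23]
-1.57 [0.52, -0.46, 0.3] [ 0.13  0.65  0.93  1.35 -0.51  1.39 -0.53]
1.57 [0.45, 0.3, 0.1] [-0.7   0.43  0.06  1.93 -0.04  0.79  0.96]
1.57 [0.45, 0.3, 0.35] [-0.74  0.17  0.11  1.66 -0.02  1.31  0.94]
1.57 [0.52, -0.46, 0.05] [ 0.28  0.81  0.61  1.56 -0.54  0.94  2.64]
1.57 [0.52, -0.46, 0.3] [ 0.08  0.69  1.03  1.35 -0.58  1.42  2.66]
1.37 [0.45, 0.3, 0.1] [-0.72  0.43  0.1   1.93 -0.06  0.79  0.78]
1.37 [0.45, 0.3, 0.35] [-0.76  0.17  0.13  1.66 -0.02  1.31  0.75]
1.37 [0.52, -0.46, 0.05] [ 0.18  0.88  0.8   1.56 -0.71  1.01  2.55]
1.37 [0.52, -0.46, 0.3] [ 0.07  0.71  1.06  1.35 -0.61  1.43  2.48]
```

```bash
python3 - <<'E'
from h import *
import pickle
f=np.array([.471,.297]);yw=.173
fy=np.array([-np.sin(yw),np.cos(yw)])
out=[]
for i,o in enumerate((.0,-.14)):
    p=f+fy*o
    robot.move_ptp([p[0],p[1],.30],down(yw)); robot.pause(.3)
    c=cam('wrist'); im=robot.grab_frame('wrist'); cv2.imwrite(f'pics/wf{i}.png',im[:,:,::-1]); out.append(c)
    s=robot.get_state();print(s['time'],s['ee_pos'],s['force'])
pickle.dump(out,open('wf.pkl','wb'))
E
```

```text
1.975 [0.47083145 0.29729659 0.29987754] [-0.03021166  0.61623387  0.01458375]
2.9417 [0.49502341 0.15963939 0.29989455] [-0.49091317  0.25857381  0.31585314]
```

View pics/wf0.png

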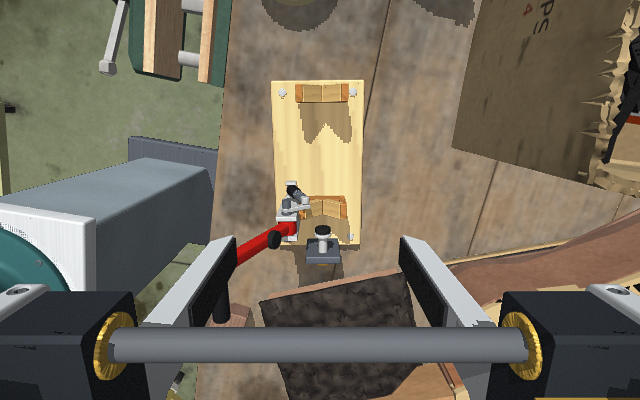

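View pics/wf1.png

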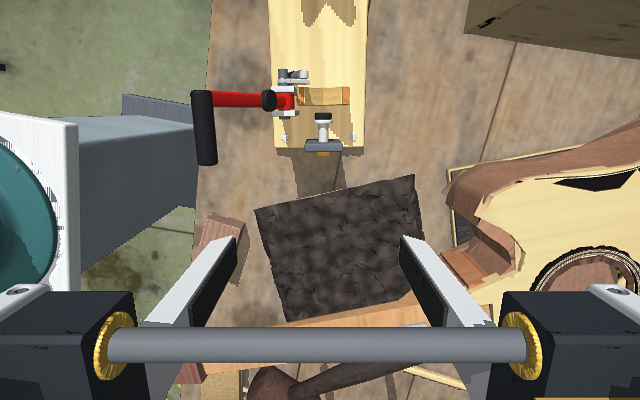

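```bash
python3 - <<'E'
from h import *
a=cv2.imread('pics/wf0.png')[70:270,220:400];b=cv2.imread('pics/wf1.png')[0:170,180:380]
cv2.imwrite('pics/wf0z.png',cv2.resize(a,None,fx=3,fy=3,interpolation=cv2.INTER_CUBIC))
cv2.imwrite('pics/wf1z.png',cv2.resize(b,None,fx=3.5,fy=3.5,interpolation=cv2.INTER_CUBIC))
E
```

```text
(no output)
```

View pics/wf0z.png

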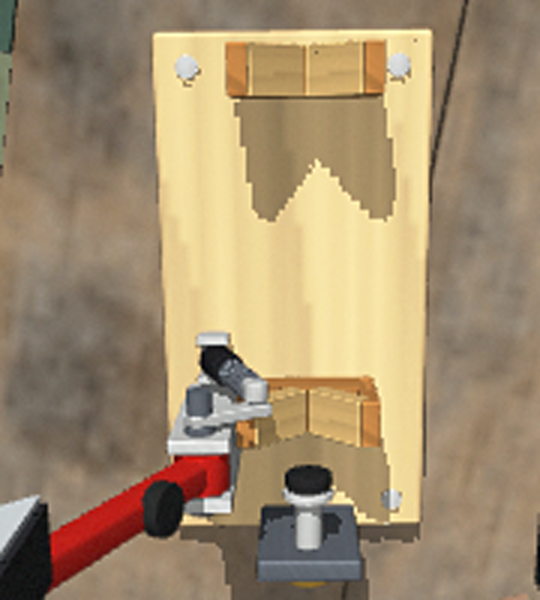

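View pics/wf1z.png

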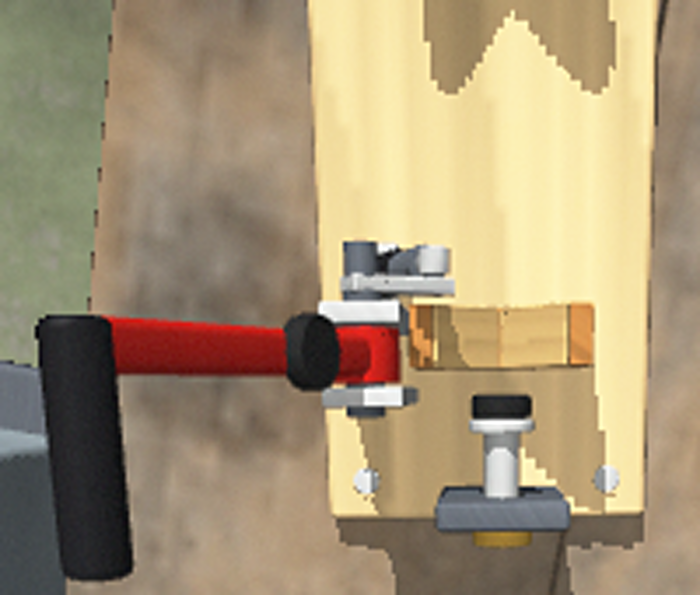

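```bash
python3 - <<'E'
from h import *
import pickle
c0,c1=pickle.load(open('wf.pkl','rb'))
A=lambda x,y:(220+(x+.5)/3-.5,70+(y+.5)/3-.5)
B=lambda x,y:(180+(x+.5)/3.5-.5,(y+.5)/3.5-.5)
p,e=tri([(c0,A(382,447)),(c1,B(595,367))]);print('V top corner -y right',p,e)
p,e=tri([(c0,A(308,480)),(c1,B(501,405))]);print('nose',p,e)
p,e=tri([(c0,A(165,508)),(c1,B(312,350))]);print('lever knob',p,e)
TL=plane(c0,A(153,33),.012);TR=plane(c0,A(433,30),.012);BL=plane(c1,B(331,517),.012);BR=plane(c1,B(643,515),.012)
BR0=plane(c0,A(420,522),.012)
print(TL,TR,BL,BR,BR0)
cen=(TL+TR+BL+BR)/4; v=(TL+TR-BL-BR);yaw=np.arctan2(-v[0],v[1]);print('cen',cen,yaw,np.linalg.norm(TL-TR),np.linalg.norm(TR-BR))
V=[plane(c0,A(x,y),.056) for x,y in [(227,43),(385,40),(385,97),(227,98)]]
print('farV',np.mean(V,0),np.linalg.norm(V[0]-V[1]))
fx=np.array([np.cos(yaw),np.sin(yaw)]);fy=np.array([-fx[1],fx[0]])
for P in [np.mean(V,0),plane(c1,B(595,367),.056),plane(c1,B(595,303),.056),plane(c0,A(382,447),.056)]:
  d=P[:2]-cen[:2];print('in fixture',d@fx,d@fy)
# dark handle in wf1: ends
for x,y in [(75,320),(98,575)]:
  P=plane(c1,B(x,y),.199);d=P[:2]-cen[:2];print('handle',P,d@fx,d@fy)
E
```

```text
V top corner -y right [0.51687711 0.24946006 0.05422061] [np.float64(0.00012787959296354248), np.float64(0.0001278795929635066)]
nose [0.48802966 0.23209147 0.06187854] [np.float64(1.5829069011948663e-05), np.float64(1.5829069012028023e-05)]
lever knob [0.43480603 0.23826818 0.13211716] [np.float64(0.00034773652581141857), np.float64(0.00034773652581144616)]
[0.39240592 0.39934841 0.012     ] [0.50811546 0.42089165 0.012     ] [0.4326081  0.17979166 0.012     ] [0.54910336 0.20108393 0.012     ] [0.5486446  0.20248561 0.012     ]
cen [0.47055821 0.30027891 0.012     ] 0.1827285288623237 0.11769795914372953 0.2235966027405661
farV [0.45822178 0.39395135 0.056     ] 0.06004497151383735
in fixture 0.004890481304008579 0.09435463170887091
in fixture 0.03602173711147309 -0.05841376440582458
in fixture 0.03567012654246665 -0.03837743201551784
in fixture 0.036282745681109424 -0.0578063614398933
handle [0.39376173 0.23529361 0.199     ] -0.08732663420538064 -0.04994845452227573
handle [0.40323984 0.18186532 0.199     ] -0.08771495666085678 -0.10420954557600684
```

```bash
python3 - <<'E'
from h import *
import pickle
c0,c1=pickle.load(open('wf.pkl','rb'))
A=lambda x,y:(220+(x+.5)/3-.5,70+(y+.5)/3-.5)
B=lambda x,y:(180+(x+.5)/3.5-.5,(y+.5)/3.5-.5)
for z in (.0345,):
  g=[plane(c0,A(306,97),z),plane(c1,B(502,365),z),plane(c0,A(308,435),z)]
  print(g)
  for q in g[1:]:
    v=g[0]-q;print(np.arctan2(-v[0],v[1]),np.linalg.norm(v))
d=np.array([.522,-.463])
q=None;out=[]
for i,o in enumerate(((-.03,.0),(.06,-.06))):
    p=d+o
    robot.move_ptp([p[0],p[1],.27],down(1.35)); robot.pause(.3)
    c=cam('wrist'); im=robot.grab_frame('wrist'); cv2.imwrite(f'pics/wd{i}.png',im[:,:,::-1]); out.append(c)
    s=robot.get_state();print(s['time'],s['ee_pos'],s['force'],s['qpos'].round(2))
pickle.dump(out,open('wd.pkl','wb'))
E
```

```text
[array([0.46015525, 0.38460915, 0.0345    ]), array([0.4864303 , 0.24507193, 0.0345    ]), array([0.48641929, 0.24319027, 0.0345    ])]
0.18612199151586828 0.1419894855236028
0.18362596004737894 0.1438370654272786
5.5167 [ 0.49215553 -0.46281235  0.27004702] [ 0.1697842  -0.28124774  0.03945392] [ 0.22  0.57  0.76  1.44 -0.4   1.29  2.36]
6.3833 [ 0.58188705 -0.52270387  0.27068836] [0.007632   0.04293711 0.24036039] [ 0.34  0.78  0.71  1.09 -0.48  1.43  2.32]
```

View pics/wd0.png

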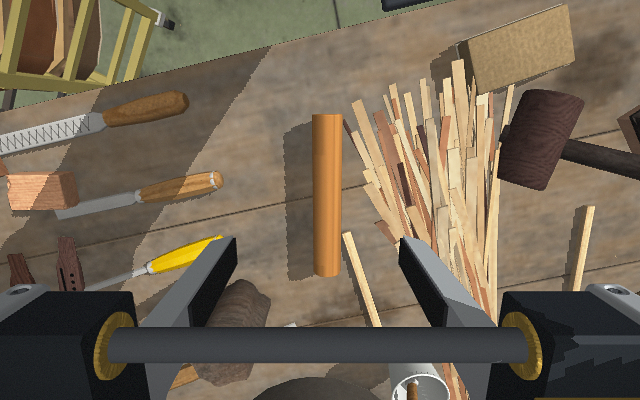

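View pics/wd1.png

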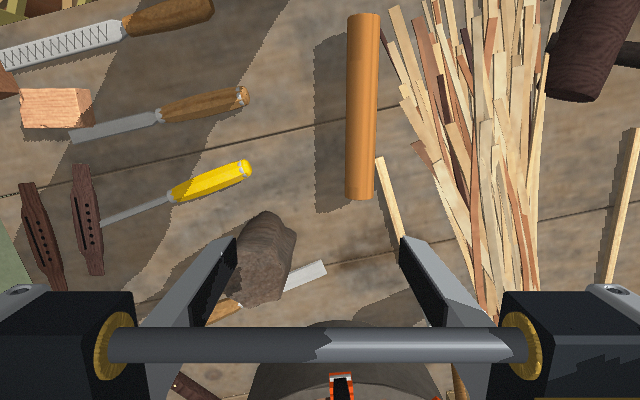

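```bash
python3 - <<'E'
from h import *
import pickle
cs=pickle.load(open('wd.pkl','rb'))
mids=[];ax=[]
for i,c in enumerate(cs):
    im=cv2.imread(f'pics/wd{i}.png');h=cv2.cvtColor(im,cv2.COLOR_BGR2HSV)
    m=cv2.inRange(h,(8,130,120),(18,255,255));m=cv2.morphologyEx(m,cv2.MORPH_OPEN,np.ones((5,5)))
    cn,_=cv2.findContours(m,cv2.RETR_EXTERNAL,cv2.CHAIN_APPROX_NONE)
    x0={0:(325,195),1:(362,105)}[i]
    cn=[k for k in cn if cv2.pointPolygonTest(k,x0,False)>0][0]
    (cx,cy),(w,hh),a=cv2.minAreaRect(cn); b=cv2.boxPoints(((cx,cy),(w,hh),a));print(i,(cx,cy),w,hh,a,b.round(1).tolist())
    b=b[np.argsort(b[:,1])];e0=b[:2].mean(0);e1=b[2:].mean(0);ax.append((e0,e1))
for k in (0,1):
    print(tri([(cs[j],ax[j][k]) for j in (0,1)]))
for j in (0,1):
    P=[plane(cs[j],ax[j][k],.036) for k in (0,1)]; v=P[1]-P[0];print(P,np.arctan2(v[1],v[0]),np.linalg.norm(v))
E
```

```text
0 (328.76953125, 194.97781372070312) 24.562084197998047 162.25592041015625 0.7345210313796997 [[315.3999938964844, 275.8999938964844], [317.5, 113.69999694824219], [342.1000061035156, 114.0], [340.0, 276.29998779296875]]
1 (363.95159912109375, 106.07603454589844) 25.08486557006836 186.55975341796875 2.2311742305755615 [[347.79998779296875, 198.8000030517578], [355.1000061035156, 12.399999618530273], [380.1000061035156, 13.399999618530273], [372.8999938964844, 199.8000030517578]]
(array([ 0.42219619, -0.43349111,  0.0442122 ]), [np.float64(0.0003792284075364073), np.float64(0.00037922840753635916)])
(array([ 0.61692693, -0.47782689,  0.04442753]), [np.float64(0.0004099795143696608), np.float64(0.00040997951436961216)])
[array([ 0.42254776, -0.43291435,  0.036     ]), array([ 0.62159471, -0.47820077,  0.036     ])] -0.22370815041473252 0.20413365870809816
[array([ 0.42022361, -0.43229266,  0.036     ]), array([ 0.61911389, -0.47757732,  0.036     ])] -0.22387014462414787 0.20398049962340764
```

```bash
python3 - <<'E'
from h import *
d=np.array([.5196,-.4557])
yw=-.2239+np.pi/2
robot.move_ptp([d[0],d[1],.12],down(yw)); robot.gripper_to(.062)
r=robot.move_linear([d[0],d[1],.034],velocity=.08,threshold=8);s=robot.get_state();print(r,s['time'],s['ee_pos'],s['force'])
if not r:
    robot.gripper_to(.0); s=robot.get_state();print(s['time'],s['opening'],s['force'],s['ee_pos'])
    robot.move_linear([d[0],d[1],.13],velocity=.12);robot.pause(.2);s=robot.get_state();print(s['time'],s['opening'],s['force'],s['moment'])
    c=robot.camera_info('wrist');im=robot.grab_frame('wrist');cv2.imwrite('pics/g0.png',im[:,:,::-1])
    im=robot.grab_frame('scene');cv2.imwrite('pics/g1.png',im[:,:,::-1])
E
```

```text
False 9.0167 [ 0.51982267 -0.45590974  0.03454983] [ 0.29071619 -0.66316432 -0.52008931]
9.55 0.03543034371395373 [-1.71430326 -5.71525366  2.83932407] [ 0.5194349  -0.45687819  0.03457451]
10.7 0.035000365166805644 [ 0.72862003 -0.56984801 -1.24156834] [-0.00527077 -0.02441125 -0.05466524]
```

View pics/g0.png

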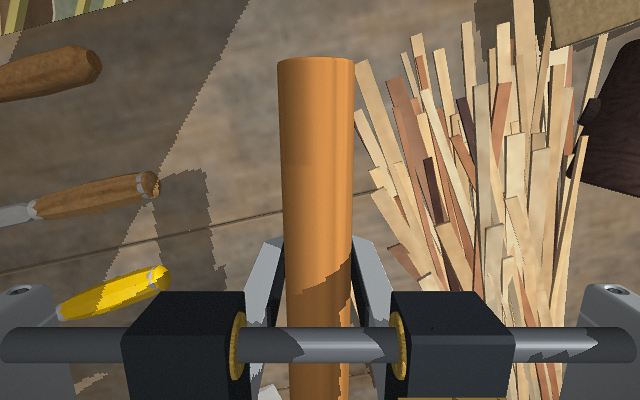

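View pics/g1.png

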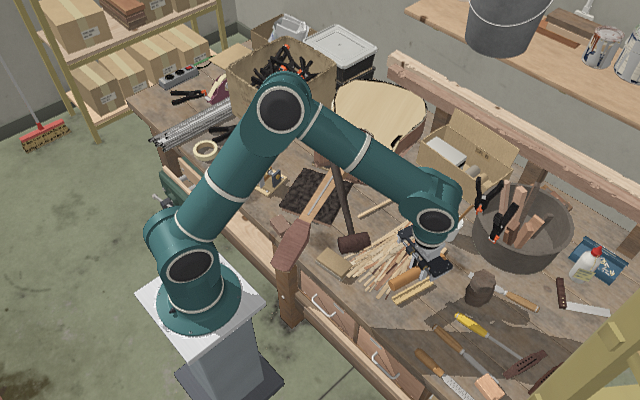

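```bash
cat >> h.py <<'E'
YW=.186; FX=np.array([np.cos(YW),np.sin(YW),0]);FY=np.array([-np.sin(YW),np.cos(YW),0]);O=np.array([.4703,.3311,0])
def F(x,y,z): return O+FX*x+FY*y+np.array([0,0,z])
def inF(p): d=np.array(p)-O; return np.array([d@FX,d@FY,d[2]])
def rotF(v): return np.array([v@FX,v@FY,v[2]])
E
python3 - <<'E'
from h import *
p=robot.get_state()['ee_pos']
robot.move_linear([p[0],p[1],.28],velocity=.2)
robot.move_ptp(F(0,.02,.25),down(YW))
robot.move_linear(F(0,.02,.115),velocity=.12);robot.pause(.3)
s=robot.get_state();print(s['time'],s['opening'],inF(s['ee_pos']),s['force'],s['moment'])
import pickle
pickle.dump(robot.camera_info('wrist'),open('a.pkl','wb'))
im=robot.grab_frame('wrist');cv2.imwrite('pics/a0.png',im[:,:,::-1])
im=robot.grab_frame('top');cv2.imwrite('pics/a1.png',cv2.resize(im[140:260,100:300,::-1],None,fx=4,fy=4,interpolation=cv2.INTER_CUBIC))
E
```

```text
16.1167 0.035149277154797674 [8.02620076e-05 2.00913508e-02 1.15243444e-01] [-0.92435927  1.05989111 -1.96528789] [-0.05311911  0.08014547  0.03179509]
```

View pics/a0.png

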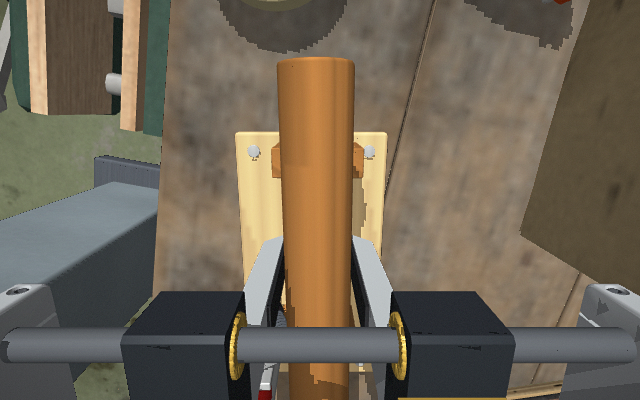

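View pics/a1.png

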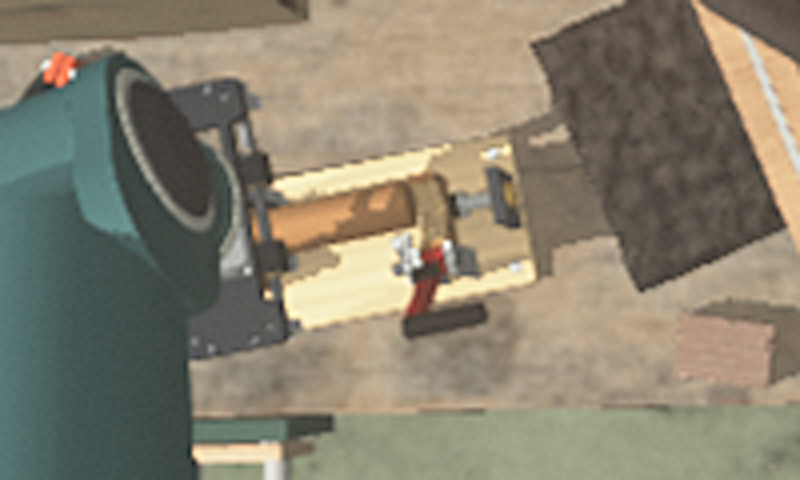

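```bash
python3 - <<'E'
from h import *
robot.move_linear(F(0,.02,.075),velocity=.05);robot.pause(.2)
s=robot.get_state();f0=rotF(s['force']);m0=s['moment'];print(s['time'],f0)
r=robot.move_linear(F(0,.02,.0605),velocity=.012,threshold=3);robot.pause(.2)
s=robot.get_state();print(r,s['time'],inF(s['ee_pos']),rotF(s['force'])-f0,rotF(s['moment']-m0),s['opening'])
E
```

```text
17.3667 [ 0.51637903 -0.0104721  -1.44911126]
True 18.4 [4.38022651e-05 1.99701161e-02 6.45434735e-02] [2.41924813 0.71497865 5.28128678] [ 0.21850165 -0.74634977 -0.3280069 ] 0.03511473084998439
```

```bash
python3 - <<'E'
from h import *
for x in (.0004,.0008):
    robot.move_linear(F(x,.02,.0645),velocity=.01);robot.pause(.15)
    s=robot.get_state();f=rotF(s['force']);print(s['time'],inF(s['ee_pos']),f,rotF(s['moment']))
    if f[0]<.9: break
E
```

```text
18.8 [0.00017828 0.02000809 0.06453637] [-1.41506653  0.52314596  6.41701854] [-0.0577518   0.32146443 -0.27377655]
```

```bash
python3 - <<'E'
from h import *
for z in (.0648,.0651,):
    robot.move_linear(F(.0002,.02,z),velocity=.01);robot.pause(.15)
    s=robot.get_state();f=rotF(s['force']);print(s['time'],inF(s['ee_pos']),f)
    if f[2]<2.5: break
E
```

```text
19.2 [1.72429074e-05 1.99760058e-02 6.46919212e-02] [-0.33933728  0.24997138  1.61410085]
```

```bash
python3 - <<'E'
from h import *
z=.0648
r=robot.move_linear(F(0,.008,z),velocity=.03,threshold=6)
s=robot.get_state();f=rotF(s['force']);print(r,s['time'],inF(s['ee_pos']),f)
if not r:
    r=robot.move_linear(F(0,-.016,z),velocity=.007,threshold=4)
    s=robot.get_state();print(r,s['time'],inF(s['ee_pos']),rotF(s['force']))
    robot.pause(.2);s=robot.get_state();print(s['time'],inF(s['ee_pos']),rotF(s['force']),s['opening'])
    im=robot.grab_frame('top');cv2.imwrite('pics/b1.png',cv2.resize(im[160:230,140:260,::-1],None,fx=6,fy=6,interpolation=cv2.INTER_CUBIC))
E
```

```text
False 19.75 [3.51221565e-05 7.31439046e-03 6.47631533e-02] [-0.16857897 -2.16847264  0.67130613]
True 20.5583 [-7.97302028e-05  6.85464208e-03  6.47404498e-02] [ 0.52678873 -0.65018609  5.20055097]
20.7583 [-6.39366324e-05  6.85641933e-03  6.47184591e-02] [0.21048651 0.30444079 4.89528738] 0.03509260554756202
```

View pics/b1.png

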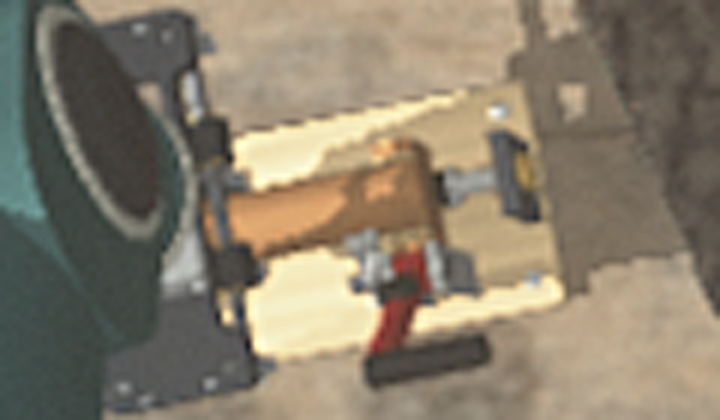

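```bash
python3 - <<'E'
from h import *
z=.0650; y=.0065
while y>-.014:
    r=robot.move_linear(F(0,y,z),velocity=.01,threshold=8)
    fs=[]
    for k in range(3): robot.pause(.03);s=robot.get_state();fs.append(rotF(s['force']))
    f=np.mean(fs,0);p=inF(s['ee_pos']);print(r,round(s['time'],2),round(y,4),(p*1000).round(2),f.round(2))
    if r or f[1]>4: break
    if f[2]>4: z+=.0001
    if f[2]<.5: z-=.0001
    y-=.001
E
```

```text
False 21.16 0.0065 [-3.000e-02  6.510e+00  6.498e+01] [-0.2   0.47  1.76]
False 21.51 0.0055 [-0.09  5.45 64.91] [-0.33  1.06  0.04]
False 21.86 0.0045 [-2.000e-02  4.430e+00  6.487e+01] [-0.18  0.58  0.31]
False 22.21 0.0035 [4.000e-02 3.460e+00 6.484e+01] [-0.03  1.03  0.57]
False 22.56 0.0025 [1.000e-02 2.490e+00 6.483e+01] [-0.48  1.36  0.93]
False 22.91 0.0015 [3.000e-02 1.440e+00 6.483e+01] [0.06 2.05 1.18]
False 23.26 0.0005 [2.000e-02 4.200e-01 6.482e+01] [-0.24  2.06  0.95]
False 23.61 -0.0005 [ 0.   -0.58 64.79] [-0.45  1.49  1.32]
False 23.96 -0.0015 [ 2.000e-02 -1.530e+00  6.481e+01] [0.12 1.8  0.76]
False 24.31 -0.0025 [-3.000e-02 -2.090e+00  6.482e+01] [-0.16  5.09  0.67]
```

```bash
python3 - <<'E'
from h import *
robot.pause(.2);s=robot.get_state();print(s['time'],rotF(s['force']),inF(s['ee_pos'])*1000)
robot.gripper_to(.062);s=robot.get_state();print(s['time'],rotF(s['force']),s['opening'])
p=inF(s['ee_pos']);robot.move_linear(F(0,p[1],.13),velocity=.12)
robot.move_linear(F(-.02,.06,.23),velocity=.25)
im=robot.grab_frame('top');cv2.imwrite('pics/c1.png',cv2.resize(im[160:230,140:260,::-1],None,fx=6,fy=6,interpolation=cv2.INTER_CUBIC))
import pickle
pickle.dump(robot.camera_info('wrist'),open('c.pkl','wb'))
im=robot.grab_frame('wrist');cv2.imwrite('pics/c0.png',im[:,:,::-1]);print(robot.get_state()['time'])
E
```

```text
24.5083 [0.00636943 4.99354482 0.6791098 ] [-1.30965220e-02 -2.09495853e+00  6.48358374e+01]
25.1167 [-0.1589608  -0.06691594 -0.28034002] 0.06189878951138402
26.5333
```

View pics/c1.png

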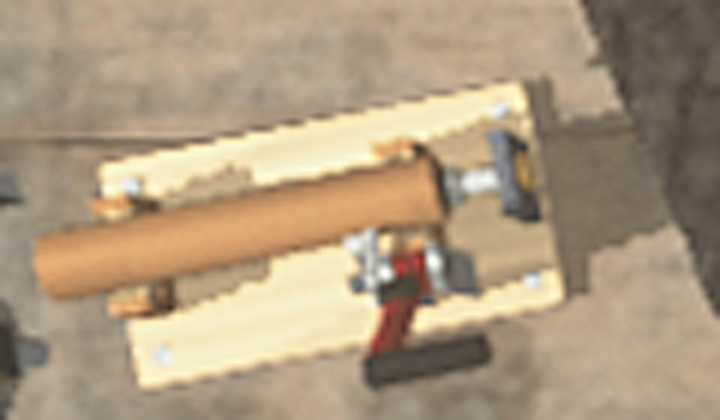

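View pics/c0.png

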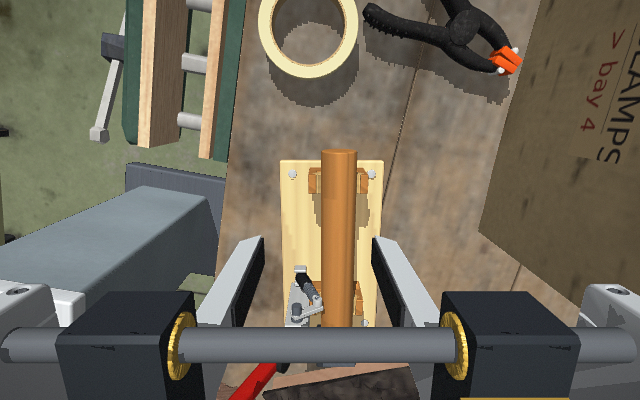

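```bash
python3 - <<'E'
from h import *
import pickle
c=pickle.load(open('c.pkl','rb'));print('end',inF(plane(c,(339,150),.074)),inF(plane(c,(358,190),.062)),inF(plane(c,(320,190),.062)))
for P in (F(-.14,-.118,.27),F(-.14,-.118,.19),F(0,-.118,.19),F(.03,-.118,.175)):
    print(robot.ik(P,down(YW)))
robot.gripper_to(0)
robot.move_linear(F(-.06,.06,.28),velocity=.2)
robot.move_linear(F(-.14,-.118,.28),velocity=.2)
robot.move_linear(F(-.14,-.118,.19),velocity=.15)
s=robot.get_state();print(s['time'],inF(s['ee_pos']),rotF(s['force']),s['opening'])
im=robot.grab_frame('top');cv2.imwrite('pics/d1.png',cv2.resize(im[160:240,140:260,::-1],None,fx=6,fy=6,interpolation=cv2.INTER_CUBIC))
im=robot.grab_frame('wrist');cv2.imwrite('pics/d0.png',im[:,:,::-1])
E
```

```text
end [-0.00093831  0.10117935  0.074     ] [0.01953601 0.05987873 0.062     ] [-0.01859166  0.05985954  0.062     ]
[-1.37460922 -0.09548745  0.77089142  2.08697518  0.07372048  1.12427105
 -0.45188162]
[-1.31500403  0.05270348  0.77909664  2.18861926 -0.04668374  0.91598179
 -0.3221581 ]
[-1.04294789  0.36294859  0.70687557  1.88721372 -0.27914915  0.99147588
 -0.02749171]
[-0.98645919  0.43752139  0.68186586  1.82930806 -0.3253398   0.98892593
  0.01686913]
29.8917 [-0.13963231 -0.11782367  0.19044996] [ 0.1045148  -0.07588718 -0.28116594] 0.00031792431078899645
```

View pics/d1.png

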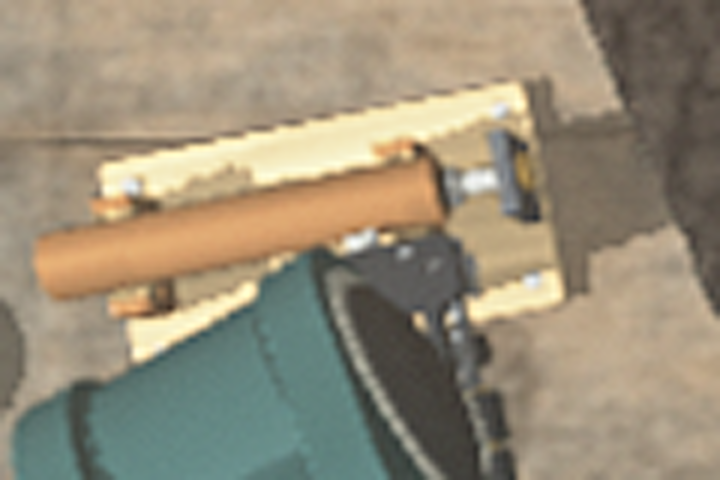

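View pics/d0.png

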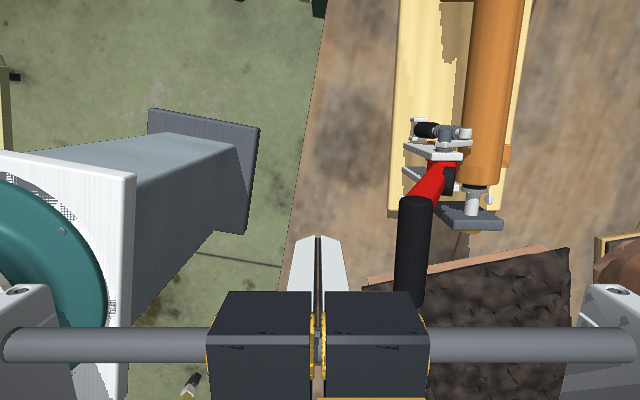

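```bash
python3 - <<'E'
from h import *
def rep(r):
    s=robot.get_state();print(r,round(s['time'],2),(inF(s['ee_pos'])*1000).round(1),rotF(s['force']).round(2));return rotF(s['force'])
r=robot.move_linear(F(-.095,-.118,.19),velocity=.06,threshold=5);rep(r)
if r:
    for x in (-.09,-.06,-.03,-.01):
        rr=robot.move_linear(F(x,-.118,.19),velocity=.06,threshold=30);rep(rr)
        if rr:break
E
```

```text
True 30.51 [-112.6 -118.   189.7] [-6.37  2.36 -4.31]
False 31.04 [ -90.5 -117.8  189.8] [-10.28   2.37   3.32]
False 31.69 [ -60.  -117.9  189.9] [-6.96  1.04  5.27]
False 32.34 [ -30.4 -118.1  189.6] [-4.9  -0.03 -3.12]
False 32.83 [  -9.7 -118.1  190.3] [-1.48  0.24  1.13]
```

```bash
python3 - <<'E'
from h import *
def rep(r):
    s=robot.get_state();print(r,round(s['time'],2),(inF(s['ee_pos'])*1000).round(1),rotF(s['force']).round(2));return rotF(s['force'])
for x,z in ((-.004,.189),(.0,.188),(.004,.187)):
    rr=robot.move_linear(F(x,-.118,z),velocity=.03,threshold=20);rep(rr)
im=robot.grab_frame('wrist');cv2.imwrite('pics/e0.png',im[:,:,::-1])
E
```

```text
False 33.17 [  -3.7 -118.1  189.1] [-0.37 -0.46  0.07]
False 33.46 [   0.3 -118.1  188. ] [ 0.09  0.3  -0.29]
False 33.74 [   4.2 -118.1  186.9] [ 0.17 -0.55  0.23]
```

View pics/e0.png

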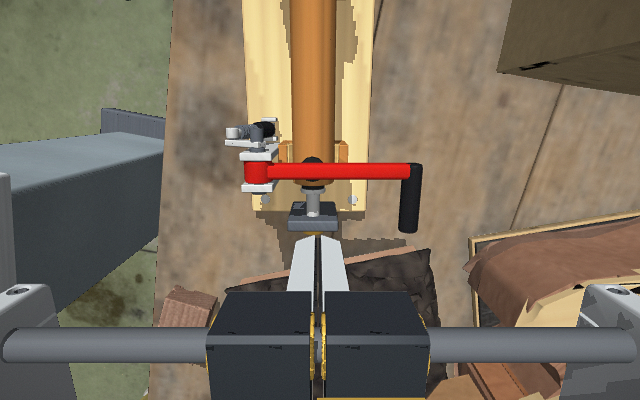

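```bash
python3 - <<'E'
from h import *
import pickle
robot.move_linear(F(-.05,-.118,.27),velocity=.2)
robot.move_linear(F(0,-.06,.30),velocity=.2);robot.pause(.3)
c=robot.camera_info('wrist');im=robot.grab_frame('wrist');cv2.imwrite('pics/f0.png',im[:,:,::-1]);pickle.dump(c,open('f.pkl','wb'))
robot.move_linear(F(-.1,.2,.32),velocity=.3)
im=robot.grab_frame('top');cv2.imwrite('pics/f1.png',cv2.resize(im[150:250,140:290,::-1],None,fx=5,fy=5,interpolation=cv2.INTER_CUBIC))
print(robot.get_state()['time'])
E
```

```text
36.475
```

View pics/f0.png

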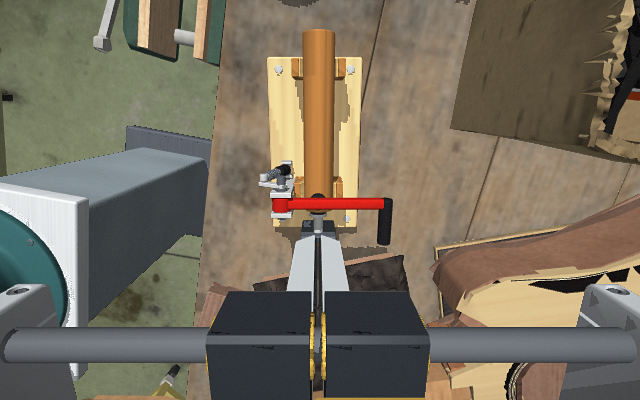

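View pics/f1.png

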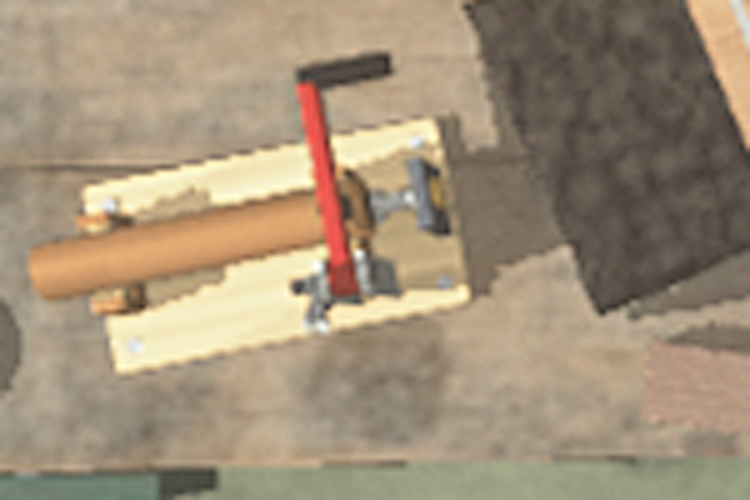

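```bash
python3 - <<'E'
from h import *
import pickle
c=pickle.load(open('f.pkl','rb'));print('end',inF(plane(c,(319,30),.074)),'handle',inF(plane(c,(386,200),.09)),inF(plane(c,(385,243),.09)))
im=robot.grab_frame('wrist');cv2.imwrite('pics/g2.png',im[:,:,::-1])
c=robot.camera_info('wrist')
s=robot.grab_frame('scene');cv2.imwrite('pics/g3.png',cv2.resize(s[110:230,190:390,::-1],None,fx=4,fy=4,interpolation=cv2.INTER_CUBIC))
E
```

```text
end [0.00033113 0.09864899 0.074     ] handle [ 0.07730774 -0.08123899  0.09      ] [ 0.079055   -0.13411434  0.09      ]
```

View pics/g3.png

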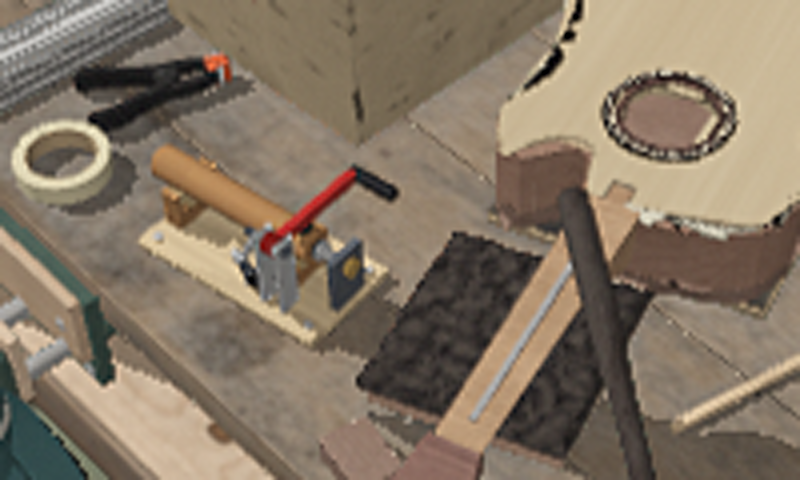

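View pics/g2.png

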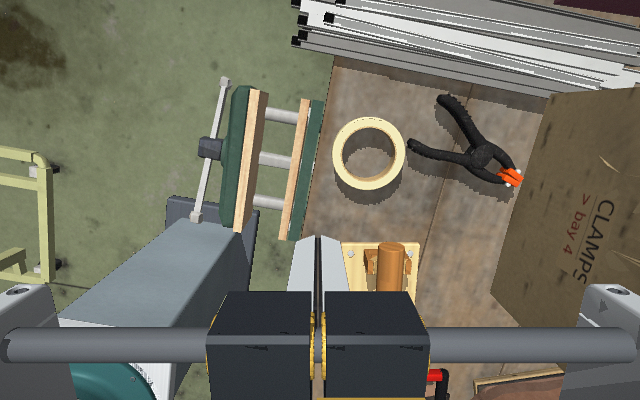

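```bash
python3 - <<'E'
from h import *
print(robot.sign_off(), robot.get_state()['time'])
E
```

```text
the job is handed in; nothing more can be done
the job is handed in; nothing more can be done
```

The dowel is seated in both Vs against the end stop and clamped by the lever. I handed the job in at about 36.6 s of the 72 s; no verdict was reported.

**What I did**
- I gripped the dowel at its middle and lowered it into the Vs until it touched.
- I slid it towards the stop in 1 mm steps. The stop went solid at about 5 N, well under the 20 N limit, and I let go there.
- With closed fingers I pushed the lever's handle over its centre. The contact force fell to zero at about 1.0 rad, the spring took the lever down, and I pulled the hand away.

**Last checks**
- **Lever:** the handle sits at fixture x ≈ 77–79 mm, assuming z = 90 mm, which matches the expected 78 mm for a lever down on a dowel.
- **Dowel:** its far end is at x ≈ 0.3 mm, y ≈ 98.6 mm. That is within measuring error of the 101 mm seen before the lever snapped, so it has not visibly left the stop.
- **Bystanders:** the offcut (block_2) looks unmoved. I never went near the sanding block, but did not look at it again at the end.

**Not confirmed**
- The clamp force and the nose force after release could not be measured; I judged them from the pictures only.
- One early slide move stopped without reaching the stop, because the dowel was pressing down on the Vs with about 5 N. I raised the hand by 0.3 mm and carried on.

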